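# Restock a spring-fed jar tray and ease its pusher home

## Task

Two spring-fed pusher trays stand on the shop counter; in one of them the pusher is pinned back, with a single jar of yellow spice waiting in its lane. Set the other jar of yellow spice from the counter gently upright into that lane, behind the first jar, then draw the pusher's red pull knob up to free its pin and, keeping hold of the knob, ease the pusher slowly forward until it rests on the jars and the row stands closed up against the front stop. Then let go of the knob; never let the pusher snap forward or ram the jars, and leave the other goods and the other tray as they are.

Things in the scene. Friction and masses are not known exactly. Their poses are not given: they have to be found in the camera images.
- tray: Black pusher tray to restock, the one whose pusher is pinned back: 330 long (x), 74 wide, fixed. Origin: centre of its underside; x along the lane to its front (away from the robot), z up. Lane floor 12 above the underside; lane 64 wide between side guides 34 high. A clear front stop, 56 high, is clipped firmly across the lane somewhere with its inner face at x = +110 to +155.
- pusher (a joint): Position in m of the grey pusher (sled, paddle, drum with coiled strip spring, barrel; 0.4 kg) along the lane: 0 pinned back, growing forward (tray +x). The coil spring always draws it forward, about 9 N at 0, 7.8 N at 0.12: enough to slide the jars. Let fly it passes 0.5 m/s; in a careful hand it stays under 0.15 m/s and presses the jars with little more than the spring does (under 20 N).
- carrier: The grey pusher itself, 70 long, led by an upright paddle 54 wide, 80 high, 6 thick that presses on the jars. Origin: on the lane floor under the paddle's front face, mid-lane; x points forward along the lane. The face stands at tray x = -85 mm when pinned, and moves with the pusher joint.
- pin (a joint): Lift in m of the plunger (red knob, rod and hold-back pin in one piece, riding on the pusher): 0 with the pin in its hole, clear of it above 0.006, upper stop at 0.013. A spring draws it down, 5 N at 0 to 8 N at the top. Away from the hole the pin rides on the lane floor at 0.006 and leaves the pusher free.
- knob (a point): Centre of the red pull knob, an upright cylinder 24 in diameter and 24 tall, the top of the pusher: centre 86 above the tray's underside when pinned, 56 behind the paddle's front face. Pin hole at tray x = -141. It moves with the pusher and the pin. A barrel 18 thick stands below it, from 16 under the centre. Pinch it from above.
- jar_new: Jar of yellow spice standing loose on the counter, to be loaded: glass body 56 in diameter and 78 high, turned wooden lid 45 in diameter from 82 to 108 above the base; about 0.2 kg. Origin: centre of its underside. Grip it by the lid.
- jar_front: Jar of yellow spice, same make, already in the lane, 1 to 67 short of the front stop. Origin: centre of its underside.
- jar_red: Bystander: jar of the same make with red spice, on the counter. Origin: centre of its underside.
- jar_green: Bystander: jar of the same make with green herbs, on the counter. Origin: centre of its underside.
- tray_b: The other pusher tray, same make, full: its pusher already rests on two dark jars. Leave it alone. Origin: centre of its underside, x along its lane to the front.
- jar_b1: Bystander: front dark jar in the other tray. Origin: centre of its underside.
- jar_b2: Bystander: rear dark jar in the other tray. Origin: centre of its underside.
- tea_tin: Bystander: green tea tin with steel lid, 80 in diameter, 94 high. Origin: centre of its underside.
- kraft_box: Bystander: brown carton 120 x 160 x 70 high. Origin: centre of its underside.
- scoop: Bystander: small steel scoop with a wooden handle, 150 long, 24 high, lying on the counter. Origin: on the counter where handle and bowl meet.

How it is judged:
By the outcome, as a careful person would: the job done as asked, in the order asked, and still so for the second after the job is handed in, with the robot touching nothing.
It also fails if it takes over 51 s, if anything falls off the work surface, if the arm or the gripper's body presses on something with over 40 N, if the wrist force passes 120 N, or if a joint passes its speed limit or range.

## Robot

A 6-joint arm with a two-finger parallel gripper is mounted at the origin on the work surface. World frame = base frame: x ahead of the robot, y to its left, z up, the work surface at z = 0. Lengths are in m, angles in rad, forces in N, time in s.
With the tool pointing down it reaches from about 0.275 to 0.725 m from the base axis. Payload 5.6 kg.
Tool frame: the origin (TCP) lies midway between the tips of the shut fingers; the grasp point (between the pads) lies 19 mm behind it; z points along the fingers, y is the direction in which the jaws open and shut (so a half turn about z gives the same grasp; the last joint's range is limited). The gripper opens to 85 mm and grips with 20 to 120 N. Pads are 22 mm wide; open, the fingers measure 114 mm over their backs; the gripper's body (76 mm by 85 mm) begins 54 mm behind the grasp point. The pads swing forward as they close: fully open they stand 13 mm farther back than shut.
Start: joints at [-0.964, 0.255, 0.108, 0, -1.424, -0.285], TCP at [0.174, -0.522, 0.231] pointing down, gripper open.
Joint ranges: [-2.95, 2.95], [-1.21, 1.97], [-1.09, 1.5], [-2.87, 1.71], [-2.94, -0.07], [-3.05, 3.05]. Speed limits (rad/s): [2.57, 2.57, 3.14, 3.14, 3.14, 3.14].

## Interface

Orientations are given as a rotation vector (axis times angle).
In Python, from workcell import * gives the robot as it stands.
- The arm moves only by the tool drive_tool, never from a script. Its arguments are lists of equal length, an entry for each row: "angular": the turn, a rotation vector about the tool's x, y, z in degrees, a list of three; "linear": the shift along the tool's x, y, z in cm, a list of three; "fingers": the opening in per cent of the stroke, from 0 (shut) to 100 (fully open). In form: {"angular": [[ax, ay, az], ...], "linear": [[dx, dy, dz], ...], "fingers": [fingers, ...]}. A call has 1 to 20 rows; each row shifts and turns the commanded pose from where the row before left it, along the tool's axes as they then stand; what a row does not reach is not made up. A row lasts 1/12 s, in which the tool goes at most 41.7 mm and 7.16 degrees, less where a joint would pass 70% of its speed; a pose out of reach is approached as far as the arm can. A call is refused whole if a number of a shift passes 4.17 or a number of a turn 7.16, either way. A call with a gripper value outside its range is refused whole. The fingers move at their own pace and stop on an object; "grip_force" is the grip in N (left out, the last holds). Time passes only in rows, so rows that do not move let the fingers close. It gives the time, the measured TCP pose, the force and the opening at its end, in the units of the state.
- state(): the state, without advancing time (a new reading comes with each control period).
- grab_frame(name): name is "side" or "top"; returns a dict with "image" (384x512x3 uint8, red, green, blue), "range_z" (384x512 float32, m along the optical axis (not along the pixel's ray), 0 where there is no reading), "fx", "fy", "cx", "cy" (pixels), "xyz" and "attitude" of the camera in the world. Camera axes: x right, y down, z forward; pixel columns grow to the right and rows downward; lengths in m; the calibration is good to about 2 mm. A picture is of the moment at which its call begins.
- hand_in(): hands the job in, once; it reports no verdict.
The state is a dict: "clock": time; "joint_pos": joint angles; "qd": joint speeds; "joint_torque": joint torques, N m; "position": TCP position; "eef_rot": TCP orientation; "ft_force": force on the tool from outside, world axes, zero at the start; "torque": the same for the moment, N m; "width": finger opening in m.
Only numpy, scipy, OpenCV 4.12 (cv2) and the standard library are available. Lean on these libraries where they do the work, as an engineer would, in place of code of your own. Each camera call takes 0.05 s, during which the arm holds its last target.

## Working session

There is one attempt and no reset: what is moved stays moved. The work goes in short steps, Python scripts to look and compute and a tool call to move; the robot and the scene stay as the last step left them, time stands still between calls to the robot, and variables do not carry over. Pictures are saved under pics/ and viewed, and the job is handed in when it is done.

Besides the shell and the picture viewer there is one more tool, called after ">>>" as name(argument=value, ...), one argument or row to a line, values as JSON. drive_tool: Moves the arm, as the interface text tells. Its arguments: {"type":"object","properties":{"angular":{"type":"array","items":{"type":"array","items":{"type":"number"}}},"linear":{"type":"array","items":{"type":"array","items":{"type":"number"}}},"fingers":{"type":"array","items":{"type":"number"}},"grip_force":{"type":"number"}},"required":["angular","linear","fingers"]}

```bash
ls; mkdir -p pics; python3 - <<'E'
from workcell import *
import cv2,numpy as np
print(state())
for n in("side","top"):
    f=grab_frame(n); cv2.imwrite(f"pics/{n}0.png",f["image"][:,:,::-1]); np.savez(f"{n}0.npz",**f)
    print(n,f["fx"],f["fy"],f["cx"],f["cy"],f["xyz"],f["attitude"])
E
```

```text
pics
{'clock': 0.0, 'joint_pos': array([-9.64351145e-01,  2.55742514e-01,  1.07001529e-01, -4.73356452e-04,
       -1.42388356e+00, -2.84586155e-01]), 'qd': array([-0.00132666, -0.00049867, -0.00172898, -0.0002596 , -0.00038354,
       -0.00075352]), 'joint_torque': array([ 2.31081567e-04, -3.86626089e+01,  2.37938458e+01,  5.36523074e+00,
       -6.22245992e-03, -3.47221123e-05]), 'position': array([ 0.17387516, -0.52127373,  0.23039717]), 'eef_rot': array([ 5.03228702e-01, -3.10065502e+00, -2.90801435e-03]), 'ft_force': array([ 0.24182711,  0.18569082, -0.20475461]), 'torque': array([ 0.00776787, -0.02914431,  0.03214108]), 'width': 0.08542910433479965}
side 458.4768791561742 458.4768791561742 253.79108769572457 181.99489029670713 [0.3582416  0.92525422 1.09291462] [-0.27389644  2.82621079 -1.15411739]
top 490.16774812503445 490.16774812503445 256.0311176911716 188.34473199628036 [ 0.42249021 -0.02027643  1.8338284 ] [-2.17164529  2.22304281 -0.06293991]
```

View pics/side0.png

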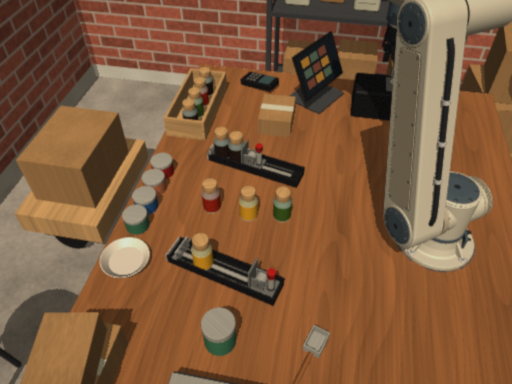

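View pics/top0.png

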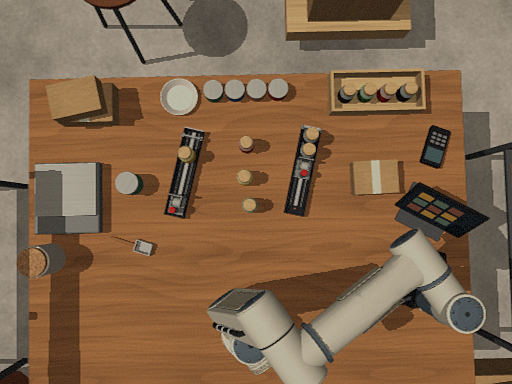

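Side view: the pinned tray is at about (225,270) with its knob at (271,274) and the front jar at (202,250). The loose yellow jar is at (249,203), with red at (211,195) and green at (283,205). Next I'll measure these.

```bash
cat > h.py <<'E'
import numpy as np,cv2
from scipy.spatial.transform import Rotation as R
def rays(f,u,v):
    d=np.stack([(np.asarray(u,float)-f["cx"])/f["fx"],(np.asarray(v,float)-f["cy"])/f["fy"],np.ones_like(np.asarray(u,float))],-1)
    return d@R.from_rotvec(f["attitude"]).as_matrix().T
def onplane(f,u,v,z):
    d=rays(f,u,v); s=(z-f["xyz"][2])/d[...,2]; return f["xyz"]+d*s[...,None]
def cloud(f):
    v,u=np.mgrid[0:384,0:512]; return f["xyz"]+rays(f,u,v)*f["range_z"][...,None]
def load(n): return dict(np.load(n))
E
python3 - <<'E'
from h import *
for n in("top","side"):
    f=load(n+"0.npz"); P=cloud(f); im=f["image"]; hsv=cv2.cvtColor(im,cv2.COLOR_RGB2HSV)
    cv2.imwrite(f"pics/{n}crop.png",cv2.resize((im[115:225,120:340] if n=="top" else im[120:310,155:315])[:,:,::-1],None,fx=3.5,fy=3.5 if n=="top" else 3,interpolation=cv2.INTER_CUBIC))
    ok=f["range_z"]>0
    w=(P[...,0]>.25)&(P[...,0]<.8)&(P[...,1]>-.3)&(P[...,1]<.4)&ok
    print(n,"counter z",np.median(P[...,2][w]))
    # red
    m=w&((hsv[...,0]<6)|(hsv[...,0]>174))&(hsv[...,1]>180)&(hsv[...,2]>110)&(P[...,2]>.05)
    k,l,s,c=cv2.connectedComponentsWithStats(m.astype(np.uint8))
    for i in range(1,k):
        if s[i,4]>8: q=P[l==i]; print(" red",s[i],c[i],q.mean(0).round(4),q.max(0).round(4),q.min(0).round(4))
    # lids: points with z in .098-.115 (counter) or .11-.125 (tray)
    m=w&(P[...,2]>.099)&(P[...,2]<.128)
    k,l,s,c=cv2.connectedComponentsWithStats(m.astype(np.uint8))
    for i in range(1,k):
        if s[i,4]>8: q=P[l==i]; print(" high",s[i],c[i].round(1),q.mean(0).round(4),q.max(0).round(4),q.min(0).round(4),"circ",((q.max(0)+q.min(0))/2).round(4))
    # tray black
    m=w&(hsv[...,2]<70)&(P[...,2]>.01)
    k,l,s,c=cv2.connectedComponentsWithStats(m.astype(np.uint8))
    for i in range(1,k):
        if s[i,4]>150:
            v,u=np.nonzero(l==i); 
            q=P[l==i]; q=q[(q[:,2]>.025)&(q[:,2]<.04)]; r=cv2.minAreaRect((q[:,:2]*1000).astype(np.float32)); print(" tray",s[i],r,np.median(q[:,2]))
E
```

```text
top counter z 0.0017618610758832753
 red [301 170   6   6  32] [303.5   172.375] [ 0.5653 -0.1995  0.1048] [ 0.574  -0.1905  0.1113] [ 0.5559 -0.2087  0.0955]
 red [169 207   7   6  30] [171.83333333 209.6       ] [0.4446 0.2689 0.099 ] [0.4539 0.279  0.1069] [0.4361 0.2565 0.0881]
 high [306 128  13  13 130] [312.2 133.6] [ 0.7005 -0.2326  0.1184] [ 0.7217 -0.2119  0.1271] [ 0.6782 -0.2537  0.1012] circ [ 0.6999 -0.2328  0.1142]
 high [241 136  12  13 120] [246.2 141.6] [6.790e-01 6.000e-04 1.077e-01] [0.7004 0.0196 0.1185] [ 0.657  -0.02    0.0998] circ [ 6.787e-01 -2.000e-04  1.091e-01]
 high [303 143  13  13 129] [309.  149.1] [ 0.646  -0.2199  0.119 ] [ 0.6678 -0.1988  0.1274] [ 0.6257 -0.241   0.1045] circ [ 0.6468 -0.2199  0.116 ]
 high [178 146  14  13 133] [184.7 152.2] [0.6448 0.2174 0.1185] [0.6675 0.2409 0.1275] [0.6244 0.196  0.1016] circ [0.6459 0.2185 0.1146]
 high [301 169   7   7  36] [304.1 172.2] [ 0.5657 -0.2016  0.1053] [ 0.5775 -0.1905  0.1113] [ 0.5559 -0.2121  0.0999] circ [ 0.5667 -0.2013  0.1056]
 high [239 170  12  13 121] [244.6 175.6] [0.5583 0.0091 0.108
[... 1877 characters left out ...]
191.6] [ 0.4578 -0.0009  0.1061] [0.48   0.0195 0.1136] [ 0.4376 -0.0238  0.0993] circ [ 0.4588 -0.0022  0.1064]
 high [192 232  17  18 243] [199.9 240.8] [0.6451 0.2265 0.1151] [0.6678 0.2454 0.1231] [0.6238 0.2001 0.0993] circ [0.6458 0.2228 0.1112]
 tray [ 209  143   95   43 1162] ((574.703369140625, -198.73223876953125), (77.89073944091797, 315.4819641113281), 77.08907318115234) 0.029971146158682682
 tray [167 238 117  65 901] ((580.71240234375, 239.281982421875), (76.12248229980469, 326.9761657714844), 76.27173614501953) 0.03090636472452135
 tray [212 249  40  28 365] ((571.5867919921875, 214.9910430908203), (24.1436767578125, 121.92198944091797), 75.05509948730469) 0.030069894515686202
```

```bash
ls pics
```

```text
side0.png
sidecrop.png
top0.png
topcrop.png
```

View pics/topcrop.png

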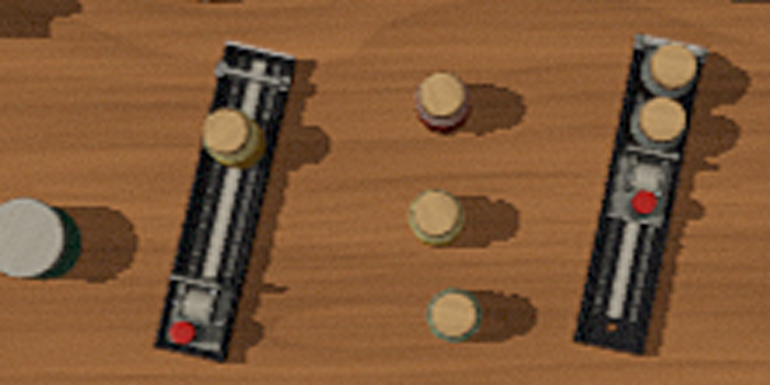

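View pics/sidecrop.png

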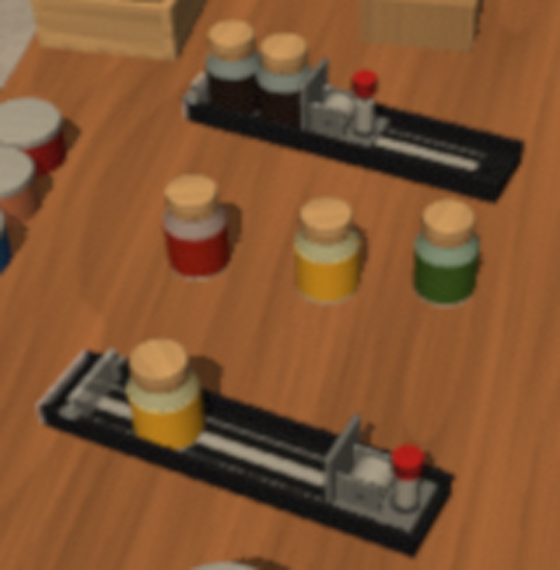

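```bash
python3 - <<'E'
from h import *
f=load("top0.npz"); g=load("side0.npz")
def tri(a,b):
    d1=rays(f,*a);d2=rays(g,*b);d1/=np.linalg.norm(d1);d2/=np.linalg.norm(d2)
    A=np.stack([d1,-d2],1);s=np.linalg.lstsq(A,g["xyz"]-f["xyz"],rcond=None)[0]
    p=f["xyz"]+d1*s[0];q=g["xyz"]+d2*s[1];return ((p+q)/2).round(4),(q-p).round(4)
print("new plane top",onplane(f,244.6,175.6,.108),"front",onplane(f,184.7,152.2,.12))
print("red",onplane(f,246.2,141.6,.108),"green",onplane(f,249.7,204.5,.108))
print("knob top",onplane(f,171.83,209.6,.098), "side knob",onplane(g,271.0,272.1,.089))
print("knobB",onplane(f,303.5,172.4,.100))
hsv=cv2.cvtColor(g["image"],cv2.COLOR_RGB2HSV)
# tray outline via dark colour
for n,F in(("top",f),("side",g)):
    P=cloud(F);h=cv2.cvtColor(F["image"],cv2.COLOR_RGB2HSV)
    w=(abs(P[...,0]-.58)<.2)&(abs(P[...,1]-.23)<.12)&(P[...,2]>.028)&(P[...,2]<.06)
    q=P[w][:,:2]
    r=cv2.minAreaRect((q*1000).astype(np.float32)); print(n,w.sum(),r)
    v,u=np.nonzero(w); q=onplane(F,u,v,.046)[:,:2]; r=cv2.minAreaRect((q*1000).astype(np.float32)); print(" plane",r)
    # grey/line-based yaw: lane centre pale strip pixels
    w=(abs(P[...,0]-.56)<.11)&(abs(P[...,1]-.235)<.05)&(P[...,2]<.03)&(h[...,1]<60)&(h[...,2]>110)
    v,u=np.nonzero(w); q=onplane(F,u,v,.013)[:,:2]
    if len(q)>5: print(" strip",len(q),cv2.fitLine((q*1000).astype(np.float32),cv2.DIST_HUBER,0,.01,.01).ravel())
E
```

```text
new plane top [0.55841444 0.00908139 0.108     ] front [0.64473414 0.21735828 0.12      ]
red [0.67904553 0.00072216 0.108     ] green [ 0.45603451 -0.00658805  0.108     ]
knob top [0.44465634 0.26911556 0.098     ] side knob [0.44571754 0.26978217 0.089     ]
knobB [ 0.56559169 -0.20003553  0.1       ]
top 437 ((582.5264282226562, 231.75604248046875), (78.498291015625, 332.8286437988281), 76.1794662475586)
 plane ((581.4796142578125, 231.13526916503906), (76.53973388671875, 329.9876708984375), 76.34639739990234)
 strip 119 [ 9.6722013e-01 -2.5393942e-01  5.6119159e+02  2.4106560e+02]
side 1004 ((584.7017822265625, 235.90817260742188), (80.13310241699219, 332.38671875), 76.29210662841797)
 plane ((580.9130249023438, 245.11862182617188), (83.15431213378906, 329.05255126953125), 74.7557144165039)
 strip 145 [ 9.6940553e-01 -2.4546468e-01  5.6417877e+02  2.4344388e+02]
```

```bash
python3 - <<'E'
from h import *
f=load("top0.npz"); g=load("side0.npz")
# top: left outer edge, top of guide z=.046
def fit(F,pts,z):
    q=onplane(F,pts[:,0],pts[:,1],z)[:,:2]*1000
    l=cv2.fitLine(q.astype(np.float32),cv2.DIST_HUBER,0,.01,.01).ravel()
    if l[0]<0:l[:2]*=-1
    r=np.abs((q-l[2:])@[-l[1],l[0]]); return l,np.degrees(np.arctan2(l[1],l[0])),np.median(r)
V=f["image"].astype(float).sum(2)/3
for r in (165,180,195): print(r,V[r,160:215].astype(int))
pts=[]
for v in range(135,208):
    u0=int(188-(v-140)*16/66*1.0-0)  # rough centre
    row=V[v]; 
    for u in range(u0-22,u0):
        if row[u]>70>=row[u+1]:
            pts.append((u+(row[u]-70)/(row[u]-row[u+1]),v)); break
pts=np.array(pts); l,a,r=fit(f,pts,.046); print("left",l,a,r,len(pts))
n=np.array([-l[1],l[0]]); # +y normal
c=l[2:]-37*n; print("centreline y at x=581.5:",c[1]+(581.5-c[0])*l[1]/l[0],"at 445:",c[1]+(445-c[0])*l[1]/l[0])
S=g["image"].astype(float).sum(2)/3
# side: near (+y) outer edge is bottom z=0 ; column-wise from below
pts=[]
for u in range(185,265):
    vc=int(262+(u-185)*36/88)
    for v in range(vc+25,vc-10,-1):
        if S[v,u]>60>=S[v-1,u]:
            pts.append((u,v-(S[v,u]-60)/(S[v,u]-S[v-1,u]))); break
pts=np.array(pts); l,a,r=fit(g,pts,0); print("side near bottom",l,a,r,len(pts))
n=np.array([-l[1],l[0]]); c=l[2:]-37*n; print(" centre y at x=581.5:",c[1]+(581.5-c[0])*l[1]/l[0],"at 445:",c[1]+(445-c[0])*l[1]/l[0])
E
```

```text
165 [101  98  96 100  92  96  96  97  96  96 101  95  95  96  92  68  31  17
  20  19  42  51  24  28 104 155 164 157 101  23  31  81  79  19  38  17
  14  49  66  63  59  56  78 104 102  97 102  96  98 102  98 101 102 100
  98]
180 [102 101 105 105 103 103 108 104 105 105 106  95  37  11  22  12  43  49
  47  21  51 131 161 164 127  24  29  56  69  51  21  21  17  48  61  69
  65  59  62  86  95  98 103  99 103 102 101 106 104 103 105 102 108 103
  97]
195 [ 98  97  93  92  93  89  94  89  50   6  17  60  73 116 135 121 122 121
  92  82  85  62  15  14  43  48   3  33  40  18  39  63  64  57  55  85
 101  98  99  97  96  97  93  95  93  95  93  88  91  87  92  88  86  92
  88]
left [ 9.6963841e-01 -2.4454311e-01  5.7401178e+02  2.7289737e+02] -14.154834 0.5098799968351326 62
centreline y at x=581.5: 232.85028 at 445: 267.27563
side near bottom [ 9.6948779e-01 -2.4513964e-01  5.7231946e+02  2.7778024e+02] -14.190085 0.22736561151523343 80
 centre y at x=581.5: 237.2944 at 445: 271.80908
```

```bash
cat >> h.py <<'E'
YAW=np.radians(-14.17); LX=np.array([np.cos(YAW),np.sin(YAW),0]); LY=np.array([-LX[1],LX[0],0]); C=np.array([.5817,.2351,0])
def tray(p): d=np.asarray(p)-C; return np.array([d@LX,d@LY,d[2]])
def go(s,target,turn=True):
    """shift in cm in present tool axes and remaining turn (deg, tool z) to have tool y along lane normal"""
    M=R.from_rotvec(s["eef_rot"]).as_matrix()
    c=[np.degrees(np.arctan2((g*LY)@-M[:,0],(g*LY)@M[:,1])) for g in(1,-1)]
    z=M[:,2]
    print("clk",round(s["clock"],2),"pos",s["position"].round(4),"tray",tray(s["position"]).round(4),"w",round(s["width"],4),"F",s["ft_force"].round(2),"q",s["joint_pos"].round(2))
    print("M",M.round(3).tolist(),"\nturn opts",np.round(c,2),"shift cm (current axes)",((np.asarray(target)-s["position"])@M*100).round(2))
E
python3 - <<'E'
from workcell import *
from h import *
s=state(); go(s,[.559,.011,.17])
f,g=load("top0.npz"),load("side0.npz")
print("tea tin",onplane(f,127,183,.094),"front jar tray",tray([.6447,.2190,.0]),tray(onplane(f,184.7,152.2,.12)))
print("side new lid top",onplane(g,248,188,.108),"side front",onplane(g,200.5,238.5,.12))
E
```

```text
clk 0.1 pos [ 0.1738 -0.5213  0.2305] tray [-0.2103 -0.8333  0.2305] w 0.0855 F [-0.21  0.45 -0.47] q [-0.96  0.26  0.11 -0.   -1.42 -0.28]
M [[-0.949, -0.316, -0.001], [-0.316, 0.949, 0.002], [0.0, 0.002, -1.0]] 
turn opts [  32.6 -147.4] shift cm (current axes) [-53.37  38.31   6.11]
tea tin [0.54283631 0.42748419 0.094     ] front jar tray [ 0.06502442 -0.00018775  0.        ] [ 0.06545941 -0.00177116  0.12      ]
side new lid top [0.56029362 0.0058841  0.108     ] side front [0.64412684 0.22254509 0.12      ]
```

>>> drive_tool(
  angular=[
    [0,0,0],
    [0,0,0],
    [0,0,0],
    [0,0,0],
    [0,0,0],
    [0,0,0],
    [0,0,0],
    [0,0,0],
    [0,0,0],
    [0,0,0],
    [0,0,0],
    [0,0,0],
    [0,0,0],
    [0,0,0],
    [0,0,0],
    [0,0,0],
    [0,0,0],
    [0,0,0],
  ],
  linear=[
    [-1.5,1.06,0],
    [-3,2.16,0],
    [-3,2.16,0],
    [-3,2.16,0],
    [-3.1,2.2,0],
    [-3.1,2.2,0],
    [-3.1,2.2,0],
    [-3.1,2.2,0],
    [-3.1,2.2,0],
    [-3.1,2.2,0],
    [-3.1,2.2,0.5],
    [-3.1,2.2,0.5],
    [-3.1,2.2,0.5],
    [-3.1,2.2,0.5],
    [-3.1,2.2,0.5],
    [-3.1,2.2,0.5],
    [-3.1,2.2,0.5],
    [-2.47,2.0,0.5],
  ],
  fingers=[100,100,100,100,100,100,100,100,100,100,100,100,100,100,100,100,100,100],
)

```text
clock: 1.6
position: [0.5596, 0.0107, 0.1903]
eef_rot: [0.504, -3.1, -0.0]
ft_force: [0.7, -0.1, -0.6]
width: 0.0858
```

>>> drive_tool(
  angular=[
    [0,0,5],
    [0,0,5],
    [0,0,5],
    [0,0,5],
    [0,0,5],
    [0,0,5],
    [0,0,2.6],
    [0,0,0],
    [0,0,0],
  ],
  linear=[
    [0,0,0.3],
    [0,0,0.3],
    [0,0,0.3],
    [0,0,0.3],
    [0,0,0.3],
    [0,0,0.3],
    [0,0,0],
    [0,0,0],
    [0,0,0],
  ],
  fingers=[100,100,100,100,100,100,100,100,100],
)

```text
clock: 2.35
position: [0.5585, 0.0085, 0.173]
eef_rot: [-0.385, -3.117, 0.0]
ft_force: [-0.2, -0.1, 1.0]
width: 0.0853
```

```bash
python3 - <<'E'
from workcell import *
from h import *
go(state(),[.559,.010,.081])
for n in("side","top"):
    f=grab_frame(n); cv2.imwrite(f"pics/{n}1.png",cv2.resize(f["image"][120:310,120:340,::-1],None,fx=3,fy=3,interpolation=cv2.INTER_CUBIC))
E
```

```text
clk 2.35 pos [0.5585 0.0085 0.173 ] tray [ 0.033  -0.2254  0.173 ] w 0.0853 F [-0.23 -0.15  0.99] q [ 0.3   0.3   0.02 -0.   -1.29 -2.11]
M [[-0.97, 0.243, -0.001], [0.243, 0.97, -0.0], [0.001, -0.0, -1.0]] 
turn opts [ 1.000e-01 -1.799e+02] shift cm (current axes) [-0.02  0.16  9.19]
```

View pics/side1.png

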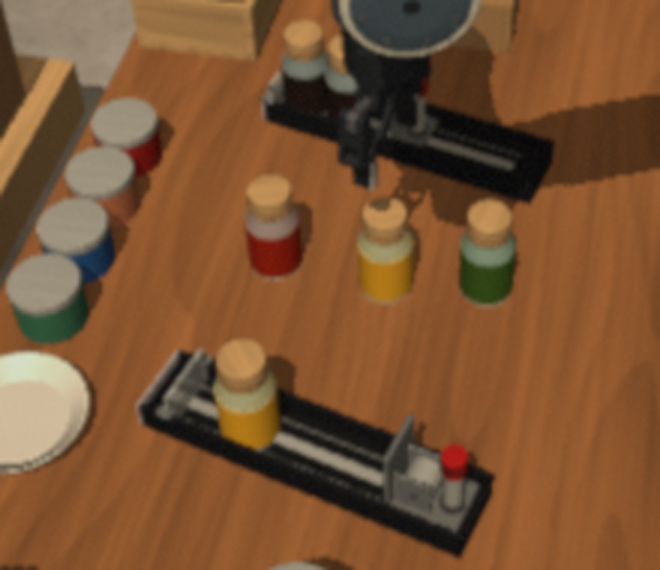

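The hand is above the yellow jar (the jar is at crop (385,250)), so I'll descend and grip the lid.

>>> drive_tool(
  angular=[
    [0,0,0],
    [0,0,0],
    [0,0,0],
    [0,0,0],
    [0,0,0],
    [0,0,0],
    [0,0,0],
    [0,0,0],
    [0,0,0],
    [0,0,0],
  ],
  linear=[
    [0,0.1,1.2],
    [0,0,1.5],
    [0,0,1.5],
    [0,0,1.5],
    [0,0,1.2],
    [0,0,1],
    [0,0,0.8],
    [0,0,0.5],
    [0,0,0],
    [0,0,0],
  ],
  fingers=[100,100,100,100,100,100,100,100,100,100],
  grip_force=30,
)

```text
clock: 3.28
position: [0.5592, 0.0095, 0.0816]
eef_rot: [0.387, 3.117, -0.0]
ft_force: [0.6, 0.0, 0.1]
width: 0.0854
```

>>> drive_tool(
  angular=[
    [0,0,0],
    [0,0,0],
    [0,0,0],
    [0,0,0],
    [0,0,0],
    [0,0,0],
    [0,0,0],
    [0,0,0],
  ],
  linear=[
    [0,0,0],
    [0,0,0],
    [0,0,0],
    [0,0,0],
    [0,0,0],
    [0,0,0],
    [0,0,0],
    [0,0,0],
  ],
  fingers=[75,65,55,50,45,40,40,40],
)

```text
clock: 3.95
position: [0.5594, 0.0096, 0.0819]
eef_rot: [0.387, 3.116, 0.0]
ft_force: [-0.1, 1.7, 5.5]
width: 0.0442
```

```bash
python3 - <<'E'
from workcell import *
from h import *
go(state(),[.5797,.2356,.173])
for n in("side","top"):
    f=grab_frame(n); cv2.imwrite(f"pics/{n}2.png",cv2.resize(f["image"][120:310,120:340,::-1],None,fx=3,fy=3,interpolation=cv2.INTER_CUBIC))
E
```

```text
clk 3.95 pos [0.5594 0.0096 0.0819] tray [ 0.0336 -0.2241  0.0819] w 0.0442 F [-0.07  1.67  5.53] q [ 0.3   0.36 -0.13  0.   -1.07 -2.11]
M [[-0.97, 0.244, 0.001], [0.244, 0.97, 0.0], [-0.001, 0.0, -1.0]] 
turn opts [ 2.0000e-02 -1.7998e+02] shift cm (current axes) [ 3.55 22.41 -9.11]
```

View pics/side2.png

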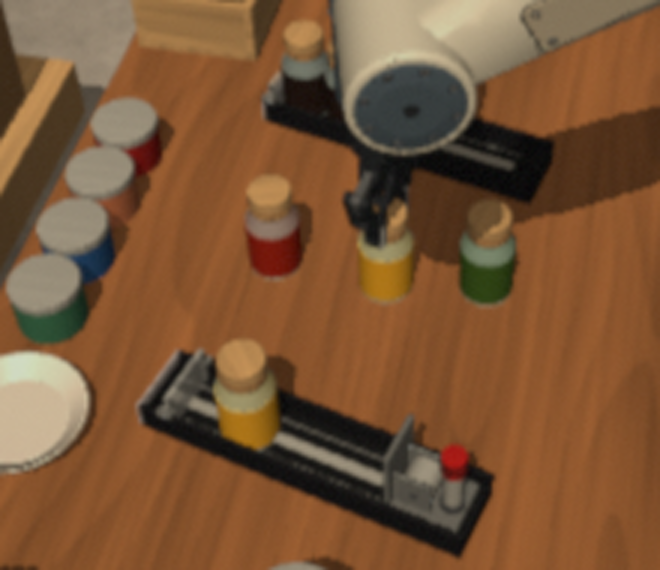

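>>> drive_tool(
  angular=[
    [0,0,0],
    [0,0,0],
    [0,0,0],
    [0,0,0],
    [0,0,0],
    [0,0,0],
    [0,0,0],
    [0,0,0],
    [0,0,0],
    [0,0,0],
    [0,0,0],
    [0,0,0],
    [0,0,0],
    [0,0,0],
    [0,0,0],
    [0,0,0],
    [0,0,0],
    [0,0,0],
    [0,0,0],
    [0,0,0],
  ],
  linear=[
    [0,0,-0.5],
    [0,0,-1],
    [0,0,-1.5],
    [0,0,-2],
    [0,0,-2],
    [0.3,0,-1],
    [0.6,0.5,0],
    [0.8,1,0],
    [0.8,1.5,0],
    [0.6,2,0],
    [0.3,2.5,0],
    [0.15,2.5,0],
    [0,2.5,0],
    [0,2.5,0],
    [0,2.5,0],
    [0,2.2,0],
    [0,1.5,0],
    [0,0.8,0],
    [0,0.4,0],
    [0,0,0],
  ],
  fingers=[40,40,40,40,40,40,40,40,40,40,40,40,40,40,40,40,40,40,40,40],
)

```text
clock: 5.72
position: [0.5784, 0.236, 0.1601]
eef_rot: [-0.386, -3.116, 0.002]
ft_force: [0.3, -0.1, -2.1]
width: 0.044
```

```bash
python3 - <<'E'
from workcell import *
from h import *
go(state(),[.5797,.2356,.095])
for n in("side","top"):
    f=grab_frame(n); np.savez(f"{n}3.npz",**f);cv2.imwrite(f"pics/{n}3.png",cv2.resize(f["image"][120:310,120:340,::-1],None,fx=3,fy=3,interpolation=cv2.INTER_CUBIC))
E
```

```text
clk 5.72 pos [0.5784 0.236  0.1601] tray [-0.0034  0.      0.1601] w 0.044 F [ 0.25 -0.12 -2.1 ] q [ 0.64  0.43  0.18 -0.   -1.32 -2.45]
M [[-0.97, 0.244, -0.002], [0.244, 0.97, -0.001], [0.002, -0.001, -1.0]] 
turn opts [ 6.0000e-02 -1.7994e+02] shift cm (current axes) [-0.14  0.01  6.51]
```

View pics/side3.png

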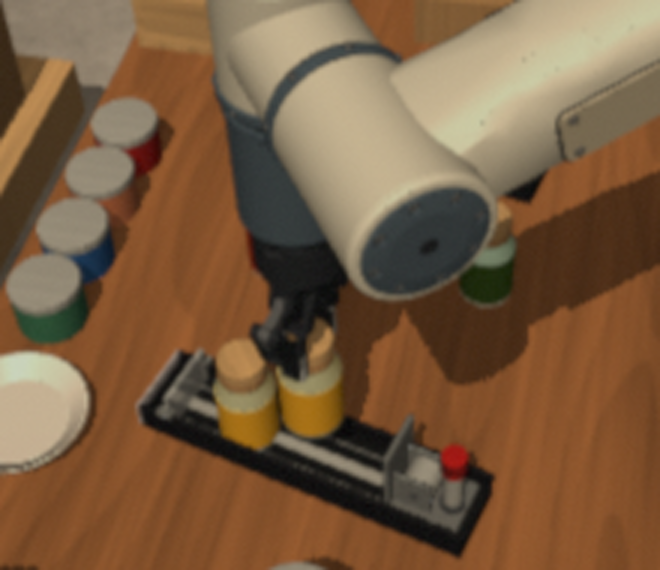

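View pics/top3.png

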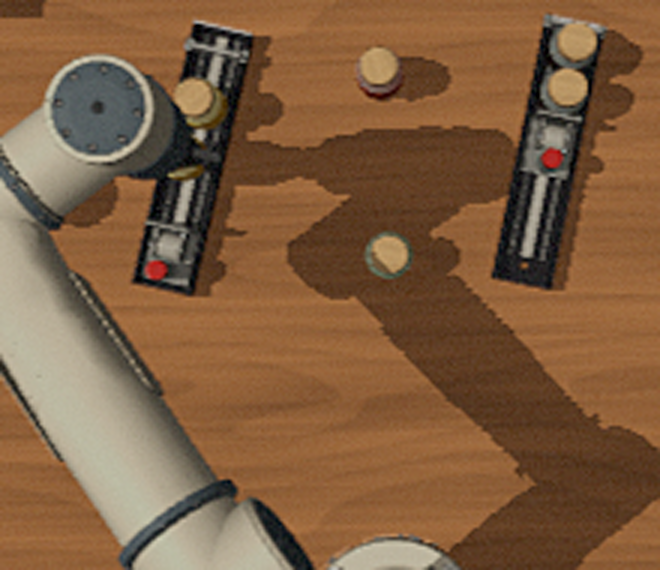

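The jar is held upright over the lane, just behind the front jar, at side crop (312,390). I'll lower it now.

>>> drive_tool(
  angular=[
    [0,0,0],
    [0,0,0],
    [0,0,0],
    [0,0,0],
    [0,0,0],
    [0,0,0],
    [0,0,0],
    [0,0,0],
    [0,0,0],
    [0,0,0],
    [0,0,0],
  ],
  linear=[
    [0,0,0.7],
    [0,0,0.9],
    [0,0,0.9],
    [0,0,0.8],
    [0,0,0.7],
    [0,0,0.6],
    [0,0,0.6],
    [0,0,0.4],
    [0,0,0.4],
    [0,0,0.2],
    [0,0,0],
  ],
  fingers=[40,40,40,40,40,40,40,40,40,40,40],
)

```text
clock: 6.73
position: [0.5792, 0.2353, 0.0988]
eef_rot: [-0.387, -3.117, 0.001]
ft_force: [-0.9, -0.1, -1.3]
width: 0.0437
```

```bash
python3 - <<'E'
from workcell import *
from h import *
go(state(),[.5797,.2356,.0939])
for n in("side",):
    f=grab_frame(n); np.savez(f"{n}3.npz",**f);cv2.imwrite(f"pics/{n}4.png",cv2.resize(f["image"][200:310,150:300,::-1],None,fx=5,fy=5,interpolation=cv2.INTER_CUBIC))
E
```

```text
clk 6.73 pos [0.5792 0.2353 0.0988] tray [-0.0025 -0.0004  0.0988] w 0.0437 F [-0.93 -0.07 -1.33] q [ 0.64  0.47  0.08 -0.   -1.18 -2.45]
M [[-0.97, 0.245, -0.001], [0.245, 0.97, -0.0], [0.0, -0.0, -1.0]] 
turn opts [ 1.0000e-02 -1.7999e+02] shift cm (current axes) [-0.05  0.04  0.49]
```

View pics/side4.png

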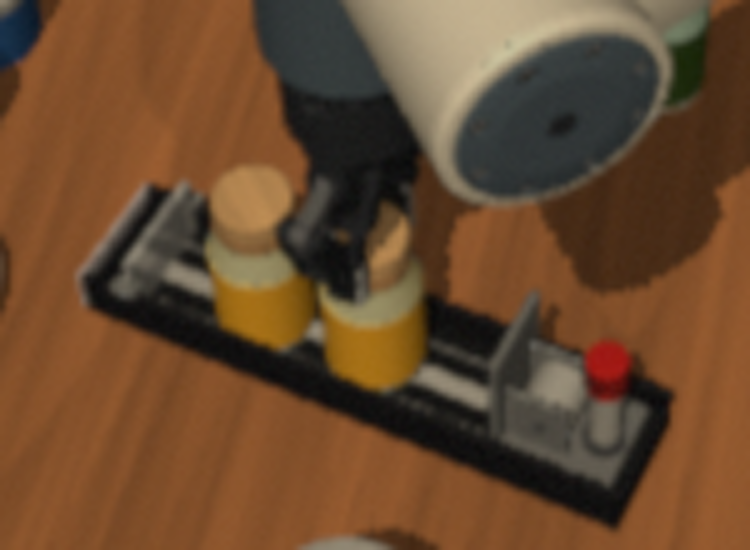

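Between the guides and clear of the front jar. I'll set it down the last 5 mm.

>>> drive_tool(
  angular=[
    [0,0,0],
    [0,0,0],
    [0,0,0],
    [0,0,0],
    [0,0,0],
    [0,0,0],
  ],
  linear=[
    [0,0,0.1],
    [0,0,0.1],
    [0,0,0.1],
    [0,0,0.1],
    [0,0,0],
    [0,0,0],
  ],
  fingers=[40,40,40,40,40,40],
)

```text
clock: 7.28
position: [0.5793, 0.2354, 0.0952]
eef_rot: [-0.387, -3.118, 0.0]
ft_force: [0.5, -0.3, -1.3]
width: 0.0441
```

>>> drive_tool(
  angular=[
    [0,0,0],
    [0,0,0],
    [0,0,0],
    [0,0,0],
  ],
  linear=[
    [0,0,0.05],
    [0,0,0.05],
    [0,0,0],
    [0,0,0],
  ],
  fingers=[40,40,40,40],
)

```text
clock: 7.62
position: [0.5793, 0.2354, 0.0943]
eef_rot: [0.387, 3.118, 0.0]
ft_force: [-0.1, -0.3, -1.5]
width: 0.0436
```

>>> drive_tool(
  angular=[
    [0,0,0],
    [0,0,0],
    [0,0,0],
    [0,0,0],
  ],
  linear=[
    [0,0,0.05],
    [0,0,0.05],
    [0,0,0],
    [0,0,0],
  ],
  fingers=[40,40,40,40],
)

```text
clock: 7.95
position: [0.5796, 0.2354, 0.094]
eef_rot: [0.387, 3.117, 0.001]
ft_force: [-0.7, 0.2, 3.1]
width: 0.0442
```

Contact (fz −1.5 → +3.1 N). Opening slowly.

>>> drive_tool(
  angular=[
    [0,0,0],
    [0,0,0],
    [0,0,0],
    [0,0,0],
    [0,0,0],
    [0,0,0],
    [0,0,0],
  ],
  linear=[
    [0,0,0],
    [0,0,0],
    [0,0,0],
    [0,0,0],
    [0,0,0],
    [0,0,0],
    [0,0,0],
  ],
  fingers=[50,54,58,64,72,80,80],
)

```text
clock: 8.53
position: [0.5793, 0.2353, 0.0931]
eef_rot: [-0.387, -3.117, 0.0]
ft_force: [-0.3, 0.1, 0.1]
width: 0.0682
```

>>> drive_tool(
  angular=[
    [0,0,0],
    [0,0,0],
    [0,0,0],
    [0,0,0],
    [0,0,0],
    [0,0,0],
    [0,0,0],
    [0,0,0],
  ],
  linear=[
    [0,0,-0.4],
    [0,0,-0.8],
    [0,0,-1.5],
    [0,0,-2],
    [0,0,-2],
    [0,0,-2],
    [0,0,-1],
    [0,0,0],
  ],
  fingers=[80,80,80,80,80,80,80,80],
)

```text
clock: 9.2
position: [0.5807, 0.2359, 0.1939]
eef_rot: [0.386, 3.113, 0.005]
ft_force: [-0.6, 0.0, -0.4]
width: 0.0682
```

```bash
python3 - <<'E'
from workcell import *
from h import *
K=C-.141*LX
go(state(),K+[0,0,.15]); print(K)
for n in("side","top"):
    f=grab_frame(n); np.savez(f"{n}5.npz",**f);cv2.imwrite(f"pics/{n}5.png",cv2.resize(f["image"][200:310,150:300,::-1] if n=="side" else f["image"][110:230,120:270,::-1],None,fx=5,fy=5,interpolation=cv2.INTER_CUBIC))
E
```

```text
clk 9.2 pos [0.5807 0.2359 0.1939] tray [-0.0011  0.0006  0.1939] w 0.0682 F [-0.57  0.02 -0.37] q [ 0.64  0.42  0.24  0.   -1.39 -2.45]
M [[-0.97, 0.244, 0.005], [0.245, 0.97, 0.003], [-0.005, 0.004, -1.0]] 
turn opts [ 2.0000e-02 -1.7998e+02] shift cm (current axes) [14.01 -0.07  4.32]
[0.44499011 0.26961677 0.        ]
```

View pics/side5.png

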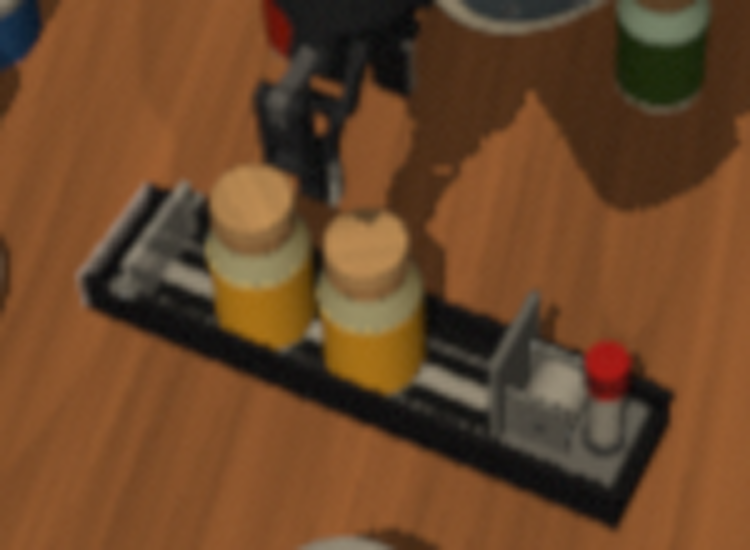

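View pics/top5.png

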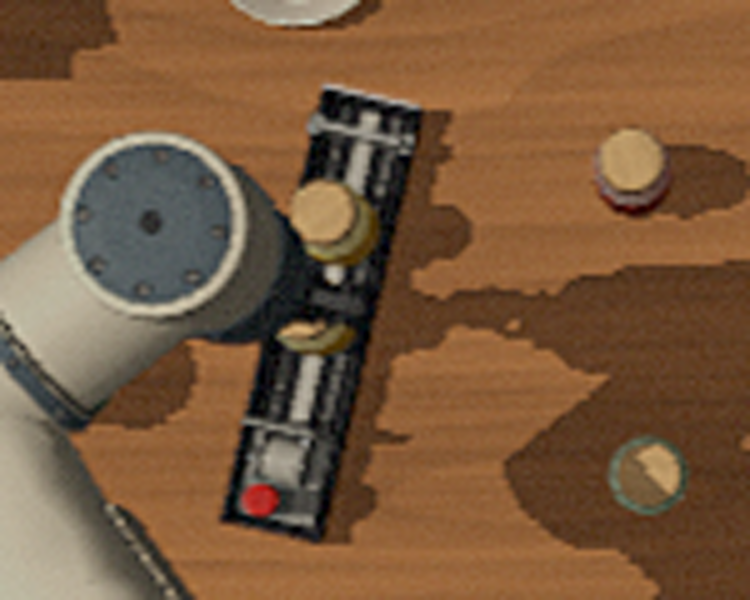

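The new jar stands upright in the lane behind the front jar (side crop (370,310)), and the knob is at (607,370). Moving over the knob.

>>> drive_tool(
  angular=[
    [0,0,0],
    [0,0,0],
    [0,0,0],
    [0,0,0],
    [0,0,0],
    [0,0,0],
    [0,0,0],
    [0,0,0],
    [0,0,0],
    [0,0,0],
  ],
  linear=[
    [0.8,0,0],
    [1.5,0,0],
    [2.2,0,0],
    [2.2,0,0.3],
    [2.2,0,0.6],
    [2.2,0,0.8],
    [1.5,0,0.8],
    [1,0,0.5],
    [0.4,0,0],
    [0,0,0],
  ],
  fingers=[80,80,70,65,60,60,60,60,60,60],
  grip_force=60,
)

```text
clock: 10.13
position: [0.4423, 0.2694, 0.1596]
eef_rot: [-0.385, -3.117, 0.002]
ft_force: [0.1, 0.1, 0.4]
width: 0.0514
```

```bash
python3 - <<'E'
from workcell import *
from h import *
K=C-.141*LX
go(state(),K+[0,0,.071])
g=load("top5.npz")
for z in (.068,): p=onplane(g,120+363/5,110+135/5,z); print("stop approx",tray(p))
for n in("side",):
    f=grab_frame(n); cv2.imwrite(f"pics/{n}6.png",cv2.resize(f["image"][200:310,150:300,::-1],None,fx=5,fy=5,interpolation=cv2.INTER_CUBIC))
E
```

```text
clk 10.13 pos [0.4423 0.2694 0.1596] tray [-0.1436 -0.0009  0.1596] w 0.0514 F [0.07 0.12 0.37] q [ 0.85  0.23 -0.11 -0.   -1.23 -2.67]
M [[-0.97, 0.244, -0.001], [0.244, 0.97, -0.001], [0.001, -0.002, -1.0]] 
turn opts [ 7.0000e-02 -1.7993e+02] shift cm (current axes) [-0.27  0.1   8.86]
stop approx [ 0.13051629 -0.00832906  0.068     ]
```

View pics/side6.png

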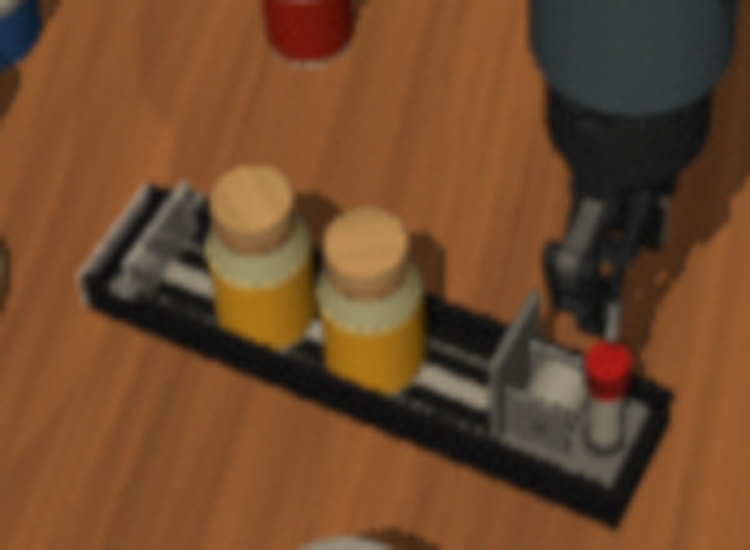

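>>> drive_tool(
  angular=[
    [0,0,0],
    [0,0,0],
    [0,0,0],
    [0,0,0],
    [0,0,0],
    [0,0,0],
    [0,0,0],
    [0,0,0],
    [0,0,0],
    [0,0,0],
    [0,0,0],
  ],
  linear=[
    [-0.1,0.05,1],
    [-0.1,0.05,1.4],
    [0,0,1.4],
    [0,0,1.2],
    [0,0,1],
    [0,0,0.8],
    [0,0,0.7],
    [0,0,0.6],
    [0,0,0.4],
    [0,0,0.3],
    [0,0,0],
  ],
  fingers=[60,60,60,60,60,60,60,60,60,60,60],
)

```text
clock: 11.1
position: [0.4456, 0.27, 0.0719]
eef_rot: [-0.387, -3.117, 0.001]
ft_force: [0.4, -0.5, 0.8]
width: 0.0513
```

```bash
python3 - <<'E'
from workcell import *
from h import *
K=C-.141*LX
go(state(),K+[0,0,.071])
for n in("side",):
    f=grab_frame(n); cv2.imwrite(f"pics/{n}7.png",cv2.resize(f["image"][200:310,150:300,::-1],None,fx=5,fy=5,interpolation=cv2.INTER_CUBIC))
E
```

```text
clk 11.1 pos [0.4456 0.27   0.0719] tray [-0.1405  0.0006  0.0719] w 0.0513 F [ 0.44 -0.5   0.76] q [ 0.85  0.31 -0.25 -0.   -1.02 -2.66]
M [[-0.97, 0.245, -0.0], [0.245, 0.97, -0.0], [0.0, -0.0, -1.0]] 
turn opts [ 1.0000e-02 -1.7999e+02] shift cm (current axes) [ 0.05 -0.06  0.09]
```

View pics/side7.png

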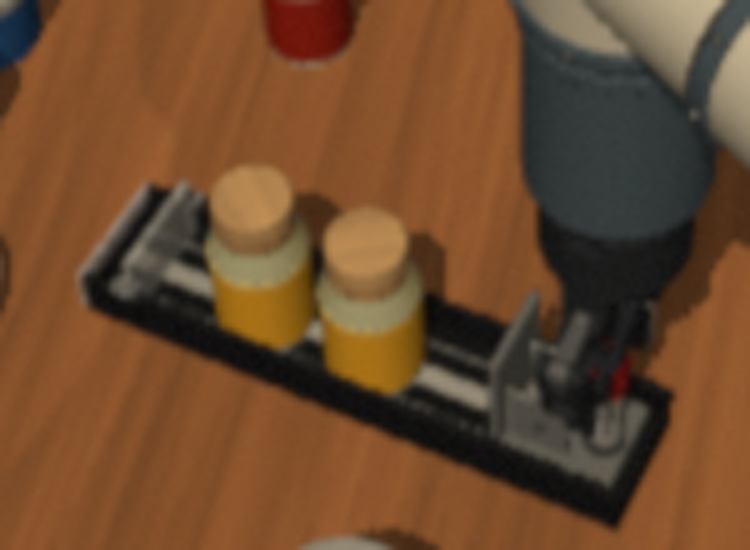

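The fingers straddle the knob at crop (610,380), so I'll close on it.

>>> drive_tool(
  angular=[
    [0,0,0],
    [0,0,0],
    [0,0,0],
    [0,0,0],
    [0,0,0],
    [0,0,0],
    [0,0,0],
    [0,0,0],
  ],
  linear=[
    [0,0,0],
    [0,0,0],
    [0,0,0],
    [0,0,0],
    [0,0,0],
    [0,0,0],
    [0,0,0],
    [0,0,0],
  ],
  fingers=[45,38,32,26,20,15,15,15],
  grip_force=60,
)

```text
clock: 11.82
position: [0.4459, 0.2699, 0.0729]
eef_rot: [0.387, 3.117, -0.0]
ft_force: [-1.2, -2.0, 6.0]
width: 0.0223
```

>>> drive_tool(
  angular=[
    [0,0,0],
    [0,0,0],
    [0,0,0],
    [0,0,0],
    [0,0,0],
    [0,0,0],
    [0,0,0],
  ],
  linear=[
    [0,0,-0.1],
    [0,0,-0.1],
    [0,0,-0.1],
    [0,0,-0.1],
    [0,0,0],
    [0,0,0],
    [0,0,0],
  ],
  fingers=[15,15,15,15,15,15,15],
)

```text
clock: 12.4
position: [0.4457, 0.2699, 0.0759]
eef_rot: [-0.388, -3.117, 0.001]
ft_force: [4.1, -1.1, -9.4]
width: 0.0219
```

>>> drive_tool(
  angular=[
    [0,0,0],
    [0,0,0],
    [0,0,0],
    [0,0,0],
    [0,0,0],
    [0,0,0],
    [0,0,0],
    [0,0,0],
  ],
  linear=[
    [0,0,-0.1],
    [0,0,-0.1],
    [0,0,-0.1],
    [0,0,-0.1],
    [0,0,-0.1],
    [0,0,0],
    [0,0,0],
    [0,0,0],
  ],
  fingers=[15,15,15,15,15,15,15,15],
)

```text
clock: 13.07
position: [0.4471, 0.2696, 0.0821]
eef_rot: [0.386, 3.115, -0.001]
ft_force: [7.9, -4.8, -7.6]
width: 0.0218
```

```bash
python3 - <<'E'
from workcell import *
from h import *
s=state();go(s,C); print("F lane",s["ft_force"]@LX,s["ft_force"]@LY)
E
```

```text
clk 13.07 pos [0.4471 0.2696 0.0821] tray [-0.139   0.0005  0.0821] w 0.0218 F [ 7.91 -4.81 -7.63] q [ 0.84  0.3  -0.23  0.   -1.04 -2.66]
M [[-0.97, 0.244, 0.002], [0.244, 0.97, -0.001], [-0.003, -0.0, -1.0]] 
turn opts [ 3.0000e-02 -1.7997e+02] shift cm (current axes) [-13.88  -0.05   8.24]
F lane 8.842847368039704 -2.7293820162994495
```

The pin is free: the tool now feels the spring's 8.8 N along the lane. Easing forward.

>>> drive_tool(
  angular=[
    [0,0,0],
    [0,0,0],
    [0,0,0],
    [0,0,0],
    [0,0,0],
    [0,0,0],
    [0,0,0],
    [0,0,0],
    [0,0,0],
    [0,0,0],
    [0,0,0],
    [0,0,0],
    [0,0,0],
    [0,0,0],
    [0,0,0],
    [0,0,0],
    [0,0,0],
    [0,0,0],
    [0,0,0],
    [0,0,0],
  ],
  linear=[
    [-0.1,0,0],
    [-0.2,0,0],
    [-0.3,0,0],
    [-0.3,0,0],
    [-0.3,0,0],
    [-0.3,0,0],
    [-0.3,0,0],
    [-0.3,0,0],
    [-0.3,0,0],
    [-0.3,0,0],
    [-0.3,0,0],
    [-0.3,0,0],
    [-0.3,0,0],
    [-0.3,0,0],
    [-0.3,0,0],
    [-0.2,0,0],
    [-0.2,0,0],
    [-0.1,0,0],
    [-0.1,0,0],
    [0,0,0],
  ],
  fingers=[15,15,15,15,15,15,15,15,15,15,15,15,15,15,15,15,15,15,15,15],
)

```text
clock: 14.73
position: [0.4938, 0.2578, 0.082]
eef_rot: [0.387, 3.115, -0.001]
ft_force: [8.9, -3.1, -7.8]
width: 0.0218
```

```bash
python3 - <<'E'
from workcell import *
from h import *
s=state();go(s,C); print("F lane",s["ft_force"]@LX,s["ft_force"]@LY)
for n in("side",):
    f=grab_frame(n); cv2.imwrite(f"pics/{n}8.png",cv2.resize(f["image"][200:310,150:300,::-1],None,fx=5,fy=5,interpolation=cv2.INTER_CUBIC))
E
```

```text
clk 14.73 pos [0.4938 0.2578 0.082 ] tray [-0.0908  0.0005  0.082 ] w 0.0218 F [ 8.93 -3.13 -7.77] q [ 0.76  0.36 -0.14  0.   -1.07 -2.58]
M [[-0.97, 0.244, 0.002], [0.244, 0.97, -0.001], [-0.003, -0.0, -1.0]] 
turn opts [ 2.0000e-02 -1.7998e+02] shift cm (current axes) [-9.06 -0.05  8.22]
F lane 9.420124353270632 -0.8451833811323849
```

View pics/side8.png

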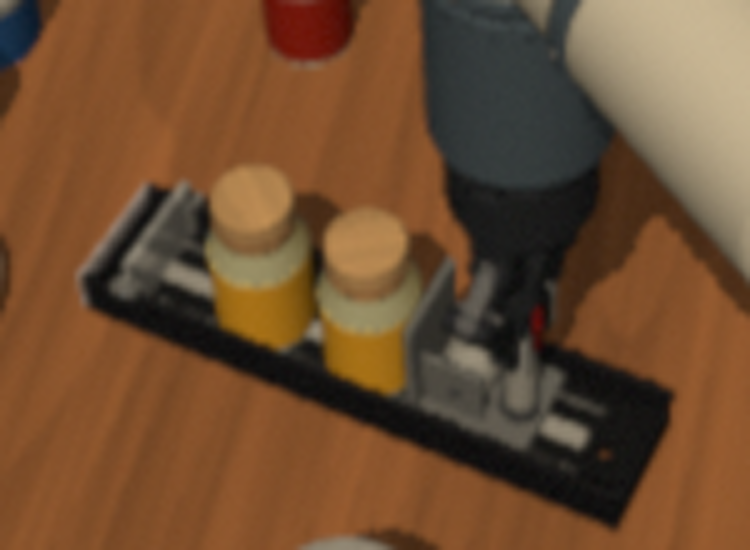

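The paddle is about to meet the new jar (crop (415,330)). Continuing slowly.

>>> drive_tool(
  angular=[
    [0,0,0],
    [0,0,0],
    [0,0,0],
    [0,0,0],
    [0,0,0],
    [0,0,0],
    [0,0,0],
    [0,0,0],
    [0,0,0],
    [0,0,0],
    [0,0,0],
    [0,0,0],
    [0,0,0],
    [0,0,0],
    [0,0,0],
    [0,0,0],
    [0,0,0],
    [0,0,0],
    [0,0,0],
    [0,0,0],
  ],
  linear=[
    [-0.1,0,0],
    [-0.1,0,0],
    [-0.1,0,0],
    [-0.15,0,0],
    [-0.15,0,0],
    [-0.2,0,0],
    [-0.2,0,0],
    [-0.2,0,0],
    [-0.2,0,0],
    [-0.2,0,0],
    [-0.2,0,0],
    [-0.2,0,0],
    [-0.2,0,0],
    [-0.2,0,0],
    [-0.2,0,0],
    [-0.2,0,0],
    [-0.2,0,0],
    [-0.2,0,0],
    [-0.1,0,0],
    [0,0,0],
  ],
  fingers=[15,15,15,15,15,15,15,15,15,15,15,15,15,15,15,15,15,15,15,15],
)

```text
clock: 16.45
position: [0.525, 0.2498, 0.0816]
eef_rot: [0.387, 3.117, -0.001]
ft_force: [5.1, -2.6, -7.3]
width: 0.0222
```

```bash
python3 - <<'E'
from workcell import *
from h import *
s=state();go(s,C); print("F lane",s["ft_force"]@LX,s["ft_force"]@LY)
for n in("side","top"):
    f=grab_frame(n); np.savez(f"{n}9.npz",**f); cv2.imwrite(f"pics/{n}9.png",cv2.resize(f["image"][200:310,150:300,::-1] if n=="side" else f["image"][110:230,120:270,::-1],None,fx=5,fy=5,interpolation=cv2.INTER_CUBIC))
E
```

```text
clk 16.45 pos [0.525  0.2498 0.0816] tray [-0.0586  0.0004  0.0816] w 0.0222 F [ 5.1  -2.62 -7.31] q [ 0.71  0.4  -0.07  0.   -1.09 -2.53]
M [[-0.97, 0.245, 0.001], [0.245, 0.97, -0.001], [-0.001, -0.0, -1.0]] 
turn opts [ 1.0000e-02 -1.7999e+02] shift cm (current axes) [-5.85 -0.04  8.16]
F lane 5.589506761459408 -1.293735185169031
```

View pics/side9.png

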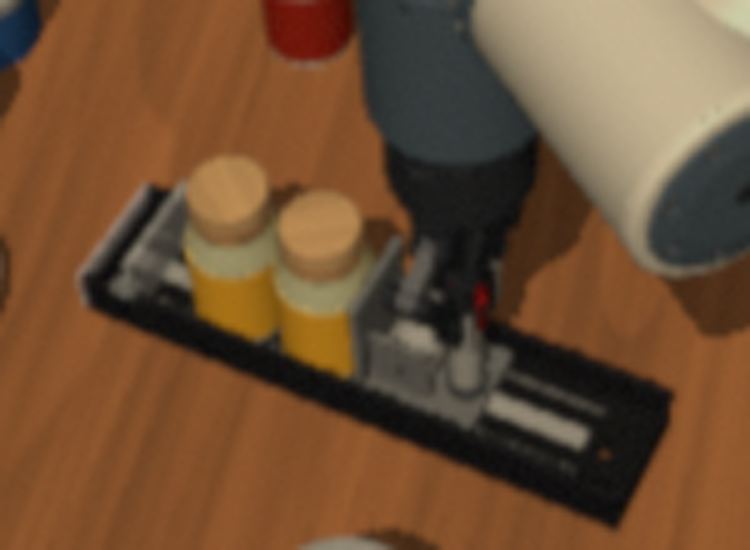

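View pics/top9.png

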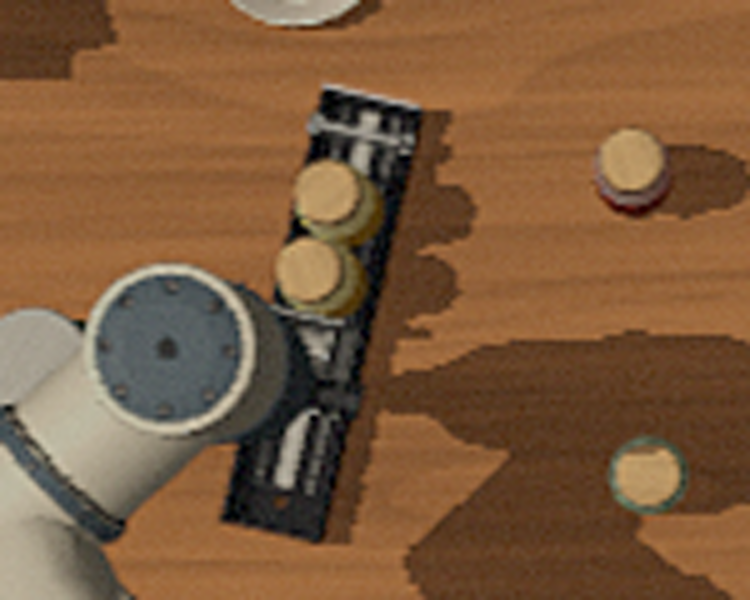

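Both jars have closed up against each other and are sliding, with the stop ahead at top crop (363,135).

>>> drive_tool(
  angular=[
    [0,0,0],
    [0,0,0],
    [0,0,0],
    [0,0,0],
    [0,0,0],
    [0,0,0],
    [0,0,0],
    [0,0,0],
    [0,0,0],
    [0,0,0],
    [0,0,0],
  ],
  linear=[
    [-0.1,0,0],
    [-0.1,0,0],
    [-0.15,0,0],
    [-0.15,0,0],
    [-0.15,0,0],
    [-0.15,0,0],
    [-0.15,0,0],
    [-0.15,0,0],
    [-0.1,0,0],
    [-0.1,0,0],
    [0,0,0],
  ],
  fingers=[15,15,15,15,15,15,15,15,15,15,15],
)

```text
clock: 17.47
position: [0.5375, 0.2467, 0.0815]
eef_rot: [0.387, 3.117, -0.001]
ft_force: [5.6, -1.7, -7.1]
width: 0.0224
```

```bash
python3 - <<'E'
from workcell import *
from h import *
s=state();go(s,C); print("F lane",s["ft_force"]@LX,s["ft_force"]@LY)
for n in("side","top"):
    f=grab_frame(n); np.savez(f"{n}10.npz",**f); cv2.imwrite(f"pics/{n}10.png",cv2.resize(f["image"][200:310,150:300,::-1] if n=="side" else f["image"][110:230,120:270,::-1],None,fx=5,fy=5,interpolation=cv2.INTER_CUBIC))
E
```

```text
clk 17.47 pos [0.5375 0.2467 0.0815] tray [-0.0457  0.0004  0.0815] w 0.0224 F [ 5.59 -1.69 -7.08] q [ 0.7   0.42 -0.05  0.   -1.1  -2.51]
M [[-0.97, 0.245, 0.001], [0.245, 0.97, -0.001], [-0.001, -0.0, -1.0]] 
turn opts [   0. -180.] shift cm (current axes) [-4.56 -0.04  8.16]
F lane 5.836389525914453 -0.2700920838934083
```

View pics/side10.png

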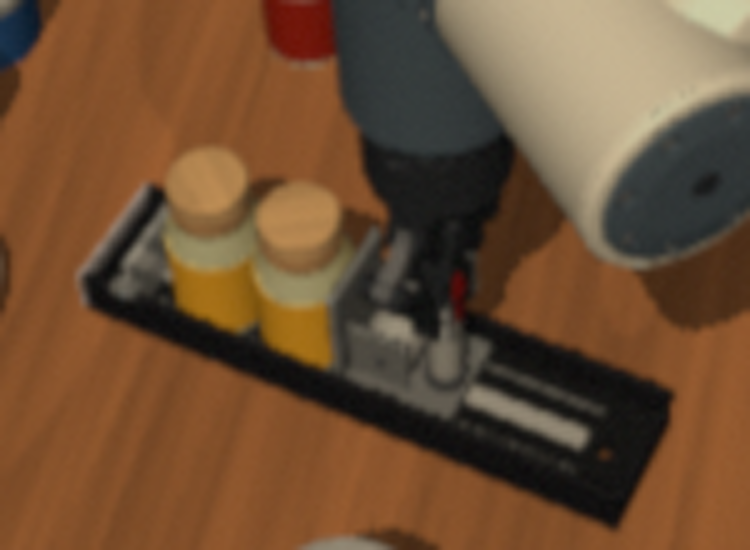

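View pics/top10.png

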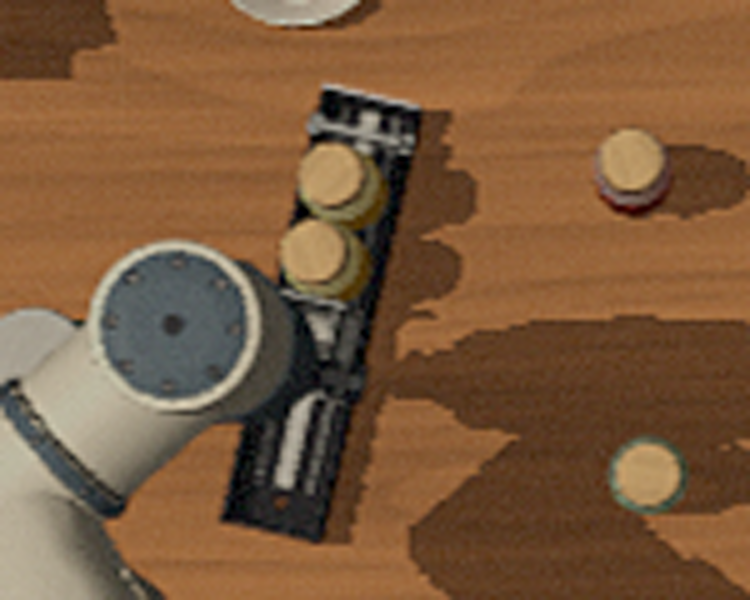

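>>> drive_tool(
  angular=[
    [0,0,0],
    [0,0,0],
    [0,0,0],
    [0,0,0],
    [0,0,0],
  ],
  linear=[
    [-0.1,0,0],
    [-0.1,0,0],
    [-0.1,0,0],
    [-0.1,0,0],
    [0,0,0],
  ],
  fingers=[15,15,15,15,15],
)

```text
clock: 17.98
position: [0.5413, 0.2457, 0.0815]
eef_rot: [0.387, 3.117, -0.001]
ft_force: [5.8, -3.1, -7.8]
width: 0.0222
```

>>> drive_tool(
  angular=[
    [0,0,0],
    [0,0,0],
    [0,0,0],
  ],
  linear=[
    [-0.1,0,0],
    [-0.1,0,0],
    [0,0,0],
  ],
  fingers=[15,15,15],
)

```text
clock: 18.23
position: [0.5432, 0.2452, 0.0815]
eef_rot: [0.387, 3.117, -0.001]
ft_force: [5.4, -2.9, -7.4]
width: 0.022
```

>>> drive_tool(
  angular=[
    [0,0,0],
    [0,0,0],
  ],
  linear=[
    [-0.1,0,0],
    [0,0,0],
  ],
  fingers=[15,15],
)

```text
clock: 18.4
position: [0.5442, 0.245, 0.0815]
eef_rot: [0.387, 3.117, -0.001]
ft_force: [5.9, -2.7, -7.3]
width: 0.0222
```

>>> drive_tool(
  angular=[
    [0,0,0],
    [0,0,0],
  ],
  linear=[
    [-0.1,0,0],
    [0,0,0],
  ],
  fingers=[15,15],
)

```text
clock: 18.57
position: [0.5451, 0.2447, 0.0815]
eef_rot: [0.387, 3.117, -0.001]
ft_force: [4.5, -3.5, -7.5]
width: 0.0221
```

```bash
python3 - <<'E'
from workcell import *
from h import *
s=state();go(s,C); print("F lane",s["ft_force"]@LX,s["ft_force"]@LY)
for n in("side","top"):
    f=grab_frame(n); cv2.imwrite(f"pics/{n}11.png",cv2.resize(f["image"][210:270,150:240,::-1] if n=="side" else f["image"][120:190,150:240,::-1],None,fx=8,fy=8,interpolation=cv2.INTER_CUBIC))
E
```

```text
clk 18.57 pos [0.5451 0.2447 0.0815] tray [-0.0378  0.0004  0.0815] w 0.0221 F [ 4.49 -3.52 -7.5 ] q [ 0.68  0.43 -0.03  0.   -1.11 -2.5 ]
M [[-0.97, 0.245, 0.001], [0.245, 0.97, -0.001], [-0.001, -0.001, -1.0]] 
turn opts [ 1.0000e-02 -1.7999e+02] shift cm (current axes) [-3.77 -0.03  8.15]
F lane 5.21938688210147 -2.3141656746407353
```

View pics/side11.png

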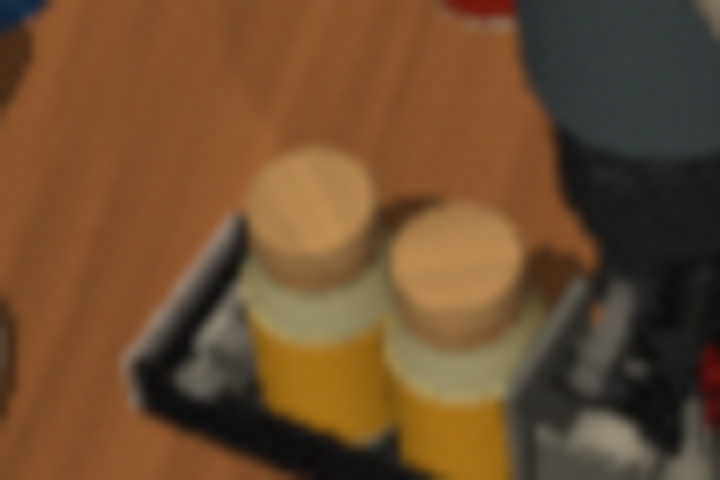

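View pics/top11.png

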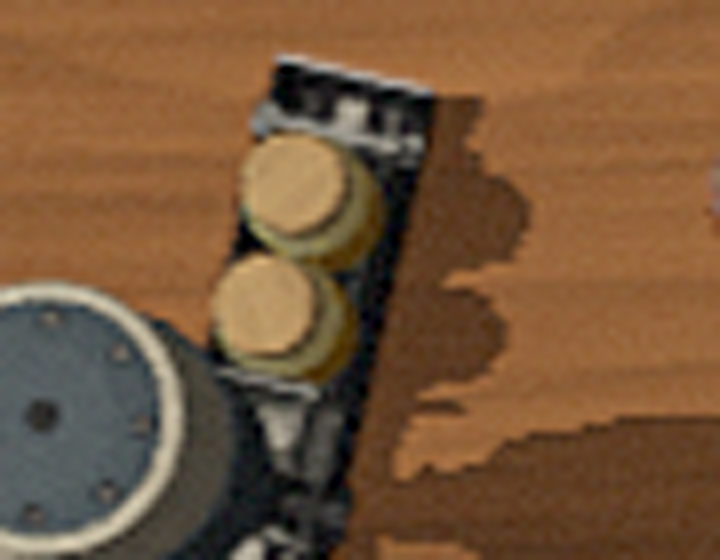

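>>> drive_tool(
  angular=[
    [0,0,0],
    [0,0,0],
  ],
  linear=[
    [-0.1,0,0],
    [0,0,0],
  ],
  fingers=[15,15],
)

```text
clock: 18.83
position: [0.5461, 0.2445, 0.0815]
eef_rot: [0.387, 3.117, -0.001]
ft_force: [5.1, -3.4, -6.0]
width: 0.0224
```

>>> drive_tool(
  angular=[
    [0,0,0],
    [0,0,0],
  ],
  linear=[
    [-0.1,0,0],
    [0,0,0],
  ],
  fingers=[15,15],
)

```text
clock: 19.0
position: [0.5471, 0.2442, 0.0815]
eef_rot: [0.387, 3.117, -0.001]
ft_force: [4.7, -2.3, -7.4]
width: 0.0225
```

>>> drive_tool(
  angular=[
    [0,0,0],
    [0,0,0],
  ],
  linear=[
    [-0.1,0,0],
    [0,0,0],
  ],
  fingers=[15,15],
)

```text
clock: 19.17
position: [0.5478, 0.2441, 0.0813]
eef_rot: [0.387, 3.118, -0.001]
ft_force: [4.0, -3.1, -7.4]
width: 0.022
```

>>> drive_tool(
  angular=[
    [0,0,0],
    [0,0,0],
  ],
  linear=[
    [-0.1,0,0],
    [0,0,0],
  ],
  fingers=[15,15],
)

```text
clock: 19.33
position: [0.5479, 0.244, 0.0809]
eef_rot: [-0.387, -3.116, 0.001]
ft_force: [1.5, -1.8, -8.0]
width: 0.0222
```

>>> drive_tool(
  angular=[
    [0,0,0],
    [0,0,0],
    [0,0,0],
  ],
  linear=[
    [-0.05,0,0],
    [0,0,0],
    [0,0,0],
  ],
  fingers=[15,15,15],
)

```text
clock: 19.58
position: [0.5481, 0.244, 0.0808]
eef_rot: [-0.387, -3.116, 0.001]
ft_force: [-0.9, -1.5, -7.7]
width: 0.0221
```

```bash
python3 - <<'E'
from workcell import *
from h import *
s=state();go(s,C); print("F lane",s["ft_force"]@LX,s["ft_force"]@LY)
for n in("side","top"):
    f=grab_frame(n); cv2.imwrite(f"pics/{n}12.png",cv2.resize(f["image"][210:290,150:260,::-1] if n=="side" else f["image"][120:190,150:240,::-1],None,fx=7,fy=7,interpolation=cv2.INTER_CUBIC))
E
```

```text
clk 19.58 pos [0.5481 0.244  0.0808] tray [-0.0348  0.0004  0.0808] w 0.0221 F [-0.85 -1.48 -7.69] q [ 0.68  0.44 -0.02 -0.   -1.12 -2.5 ]
M [[-0.97, 0.245, -0.002], [0.245, 0.97, -0.0], [0.002, -0.001, -1.0]] 
turn opts [   0. -180.] shift cm (current axes) [-3.49 -0.03  8.08]
F lane -0.4639462175684071 -1.643394407545162
```

View pics/side12.png

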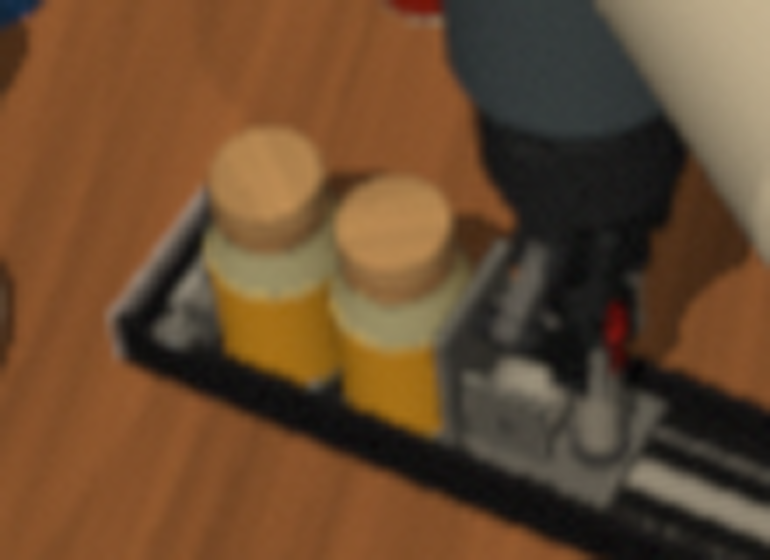

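View pics/top12.png

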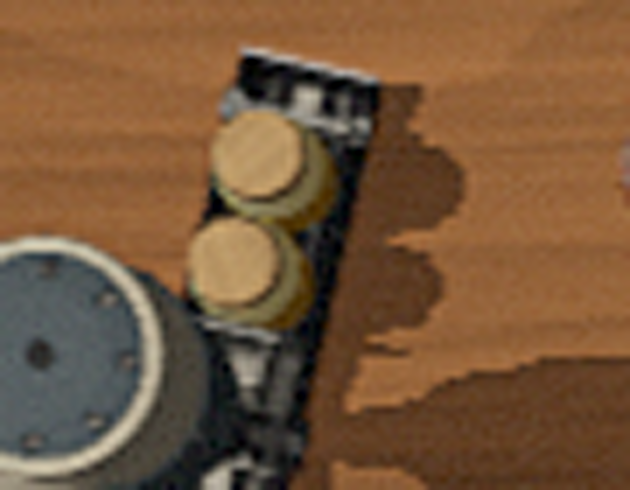

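The lane force has gone to about 0 and motion has stalled, so the row is closed against the stop. I'll lower the pin to the floor gently, then let go.

>>> drive_tool(
  angular=[
    [0,0,0],
    [0,0,0],
    [0,0,0],
    [0,0,0],
  ],
  linear=[
    [0,0,0.1],
    [0,0,0.1],
    [0,0,0],
    [0,0,0],
  ],
  fingers=[15,15,15,15],
)

```text
clock: 20.02
position: [0.5483, 0.244, 0.0791]
eef_rot: [-0.387, -3.116, 0.001]
ft_force: [-4.9, -1.7, -5.9]
width: 0.022
```

>>> drive_tool(
  angular=[
    [0,0,0],
    [0,0,0],
    [0,0,0],
    [0,0,0],
    [0,0,0],
    [0,0,0],
    [0,0,0],
    [0,0,0],
  ],
  linear=[
    [0,0,0],
    [0,0,0],
    [0,0,0],
    [0,0,0],
    [0,0,0],
    [0,0,0],
    [0,0,0],
    [0,0,0],
  ],
  fingers=[26,29,33,38,44,50,56,56],
)

```text
clock: 20.68
position: [0.5494, 0.2442, 0.0796]
eef_rot: [0.387, 3.117, 0.001]
ft_force: [-0.7, 0.6, -0.8]
width: 0.0478
```

>>> drive_tool(
  angular=[
    [0,0,0],
    [0,0,0],
    [0,0,0],
    [0,0,0],
    [0,0,0],
    [0,0,0],
    [0,0,0],
    [0,0,0],
    [0,0,0],
    [0,0,0],
  ],
  linear=[
    [0,0,-0.4],
    [0,0,-0.8],
    [0,0,-1.5],
    [0,0,-2],
    [0,0,-2.5],
    [0,0,-2.5],
    [1.5,0,-2.5],
    [2.5,0,-1.5],
    [2.5,0,0],
    [1,0,0],
  ],
  fingers=[56,56,56,56,56,56,56,56,56,56],
)

```text
clock: 21.52
position: [0.4749, 0.2633, 0.2188]
eef_rot: [0.386, 3.116, 0.006]
ft_force: [1.1, -0.3, -0.8]
width: 0.0479
```

>>> drive_tool(
  angular=[
    [0,0,0],
    [0,0,0],
    [0,0,0],
    [0,0,0],
    [0,0,0],
    [0,0,0],
    [0,0,0],
    [0,0,0],
  ],
  linear=[
    [1,-1,0],
    [1.5,-2,0],
    [1.5,-3,0],
    [1.5,-3,0],
    [1,-3,0],
    [1,-2,0],
    [0,-1,0],
    [0,0,0],
  ],
  fingers=[56,56,56,56,56,56,56,56],
)

```text
clock: 22.18
position: [0.3664, 0.134, 0.2171]
eef_rot: [0.388, 3.116, 0.002]
ft_force: [-0.3, 0.9, -0.4]
width: 0.0477
```

```bash
python3 - <<'E'
from workcell import *
from h import *
s=state();go(s,C)
for n in("side","top"):
    f=grab_frame(n); np.savez(n+"13.npz",**f); cv2.imwrite(f"pics/{n}13.png",cv2.resize(f["image"][120:310,130:340,::-1] if n=="side" else f["image"][90:240,100:340,::-1],None,fx=3.1,fy=3.1,interpolation=cv2.INTER_CUBIC))
    P=cloud(f)
    o=load(n+"0.npz");d=cv2.absdiff(o["image"],f["image"]).max(2)
    w=(abs(P[...,0]-.56)<.2)&(abs(P[...,1]-.23)<.12)&(P[...,2]>.108)&(P[...,2]<.128)
    k,l,st,c=cv2.connectedComponentsWithStats(w.astype(np.uint8))
    for i in range(1,k):
        if st[i,4]>40: print(n,"lid tray",tray(onplane(f,*c[i],.12)).round(4),st[i,4])
E
```

```text
clk 22.18 pos [0.3664 0.134  0.2171] tray [-0.184  -0.1508  0.2171] w 0.0477 F [-0.28  0.86 -0.38] q [ 0.76 -0.06 -0.29  0.   -1.35 -2.58]
M [[-0.969, 0.245, 0.001], [0.245, 0.969, 0.001], [-0.001, 0.001, -1.0]] 
turn opts [-2.0000e-02  1.7998e+02] shift cm (current axes) [-18.37  15.06  21.75]
side lid tray [0.1011 0.0074 0.12  ] 197
side lid tray [0.0455 0.0069 0.12  ] 203
top lid tray [ 0.1027 -0.0012  0.12  ] 128
top lid tray [ 0.0473 -0.0014  0.12  ] 126
```

View pics/side13.png

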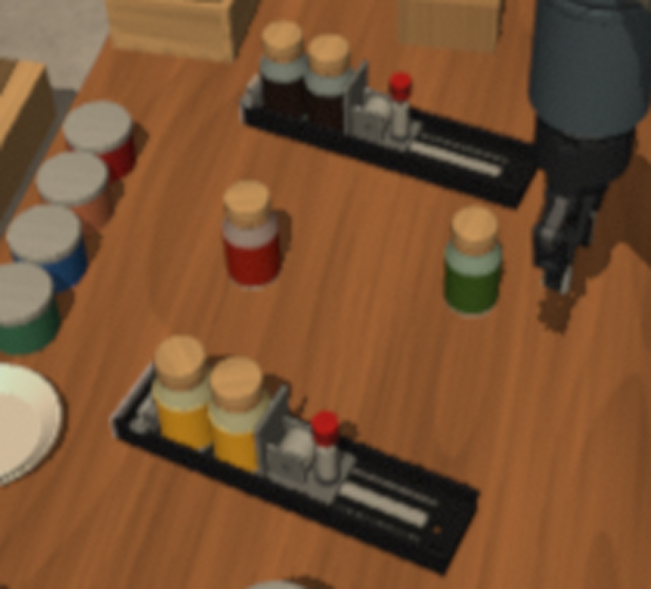

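View pics/top13.png

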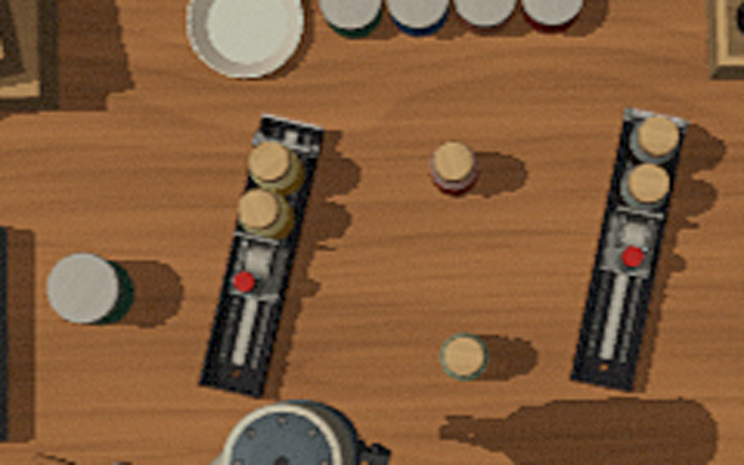

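```bash
python3 -c "
from workcell import *
print(hand_in(),state()['clock'])"
```

```text
the job is handed in; nothing more can be done
the job is handed in; nothing more can be done
```

The job is handed in, at about 22 s of the 51 s allowed. The loose yellow jar now stands upright in the lane behind the first, and the pusher rests on the closed-up row. I drew the knob up about 9 mm to free the pin and eased the pusher forward at 36 mm/s or less, holding the knob throughout. I let go once the lane force on the hand had dropped to about 0 N and motion had stalled.

**Last checks**
- **Row closed:** The two lid centres are 55.5 mm apart, so the jars touch. The front jar's face is at about x = 130 mm, against a stop I measured at about 130.5 mm. The paddle rests on the rear jar to within about 3 mm.
- **Contact force:** While I lowered the pin just before release, the hand pressed forward with about 4 N for a moment. That puts the load on the jars at roughly 12 N, under the 20 N limit.
- **Camera disagreement:** The two cameras differed by up to 9 mm across the lane in the final lid check. I attribute this to a calibration offset plus the lid sides being visible from the side camera. Force readings and close-up pictures confirmed the fit, and both jars are inside the guides.
- **Other goods:** In the last pictures the red and green jars, the tea tin and the other tray look unmoved. I checked this by eye only. The carton was cropped in the last pictures and the scoop was out of frame.

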